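Power up the hoist control with a fresh cartridge

ROBOT

A 7-joint arm with a two-finger parallel gripper is mounted at the origin on the work surface. World frame = base frame: x ahead of the robot, y to its left, z up, the work surface at z = 0. Lengths are in m, angles in rad, forces in N, time in s.
With the tool pointing down it reaches from about 0.4 to 0.75 m from the base axis. Payload 19.5 kg.
Tool frame: the origin (TCP) lies midway between the tips of the shut fingers; the grasp point (between the pads) lies grip_point_offset behind it (grip_point_offset is the distance from the TCP to the grasp point, in m); z points along the fingers, x is the direction in which the jaws open and shut, and the axes are right-handed (so a half turn about z gives the same grasp; the last joint's range is limited). The gripper opens to 85 mm and grips with 20 to 120 N. Pads are 22 mm wide; open, the fingers measure 114 mm over their backs; the gripper's body (76 mm by 85 mm) begins 54 mm behind the grasp point. The pads swing forward as they close: fully open they stand 13 mm farther back than shut.
Start: joints at [1.098, 0.707, -0.028, 1.485, 0.022, 0.951, -0.075], TCP at [0.24, -0.522, 0.231] pointing down, gripper open.
Joint ranges: [-2.71, 2.71], [-0.32, 2.16], [-1.57, 1.52], [0, 2.45], [-1.46, 4.6], [0, 2.02], [-2.83, 2.83]. Speed limits (rad/s): [1.89, 1.89, 2.57, 2.57, 3.01, 3.01, 3.01].

INTERFACE

Orientations are given as [roll, pitch, yaw] about the fixed x, y, z axes, in that order (R = Rz(yaw) Ry(pitch) Rx(roll)).
In Python, from cell import * gives the robot as it stands. Calls block until the motion is done:
- goto(position, orientation): joint-space move of the TCP to a pose.
- line_to(position, frame=None, vel=0.15): straight line of the TCP; frame=None keeps the orientation; vel is the mean speed in m/s.
- set_joints(angles): joint-space move.
- gripper_to(opening, squeeze=None): finger opening in m; squeeze is the grip in N (None keeps the last); returns when the fingers have stopped.
- sleep(seconds).
- solve_ik(position, orientation): joint angles nearest the present ones, or None.
- snapshot(name): name is "scene" or "top"; returns a dict with "image" (400x640x3 uint8, blue, green, red), "vertical_fov" (degrees; the focal length in pixels is half the picture's height over the tangent of half this angle, whatever the lens; pixels are square), "cx", "cy" (the principal point, pixels), "extrinsics" (4x4, takes a point from camera to world coordinates). Camera axes: x right, y down, z forward; pixel columns grow to the right and rows downward; lengths in m; the calibration is good to about 2 mm. A picture is of the moment at which its call begins. There is no depth.
A pose or a line that the arm cannot do raises MotionError and nothing moves.
- hand_in(): hands the job in, once; it reports no verdict.
Trained networks look in a picture, given as the dict that the camera call returned (one of the last four; its "shot" number tells which), for a name from the list of things; names that differ only in an ending like _2 or _b are one class to them, and where a whole thing is asked for, a point or a joint stands for the part that bears it (a point fixed in the world has none). Each returns a list of dicts, best first, with "confidence" (0 to 1); they miss things now and then, are a little off and sometimes report something else, mostly with a low value. They report only what shows in the picture. A call takes as long as a camera call. They do not tell look-alikes from the thing itself.
- find_in(thing, picture): "extent" ([left, top, right, bottom] in pixels, round what is visible of it).
- spot_point(thing, picture): "position" ([column, row] in pixels: a listed point, or the origin of a listed thing).
Readings, each from a call of its own:
- read_clock(): time.
- read_qpos(): joint angles.
- read_qd(): joint speeds.
- read_effort(): joint torques, N m.
- read_tool_pos(): TCP position.
- read_tcp_rot(): TCP orientation.
- read_contact_force(): force on the tool from outside, world axes, zero at the start.
- read_wrist_torque(): the same for the moment, N m.
- read_opening(): finger opening in m.
Only numpy, scipy, OpenCV 4.12 (cv2) and the standard library are available. Lean on these libraries where they do the work, as an engineer would, in place of code of your own. Each camera call takes 0.05 s, during which the arm holds its last target. There are 200 camera calls.

TASK

Take the long battery cartridge from the rack and press it down between the two spring clips of the sloping dock until it snaps fully home, and let go of it. Then throw the toggle lever on the control box over to its far side, and finally test the joystick: tilt it well over towards the toggle lever, hold it there for a good second and a half, and let it spring back upright. Leave the short cartridge and all the other things on the bench where they are.

Things in the scene. Friction and masses are not known exactly. Their poses are not given: they have to be found in the camera images.
- long_cell: Long battery cartridge: black cylinder 32 mm in diameter with steel caps, 104 mm long, about 0.18 kg. The straight part is 92 mm long; each end tapers over the last 6 mm to 8 mm in diameter. Origin mid-length on its axis; x along it (either way round is the same). It starts level in one of the rack's two places, along the rack's x, axis 45 mm above the bench.
- short_cell: The short cartridge, same make and 32 mm diameter but only 78 mm long; origin at its middle, x along it. It lies in the rack's other place and must stay there (within 30 mm).
- rack: Fixed wooden board 110 (x) x 180 (y) x 8 mm; origin: centre of its underside, on the bench, z up. Two places at y = +48 and -48 mm, each a pair of V saddles (8 mm thick, at x = +27 and -27 mm, tops 41 mm above the bench, reaching 22 mm to each side) that hold a cartridge along x; between its saddles a cartridge is free on both sides.
- dock: Fixed sheet-metal dock, base 100 x 150 mm; origin: centre of its underside, on the bench, z up. Its upper plate (100 x 150 mm) is tilted 30 degrees about y and faces up and to +x, away from the robot: normal (0.5, 0, 0.866), middle of its face at (0, 0, 50) mm. On it two V saddles, 8 mm thick, at y = +27 and -27 mm, reach 22 mm each way along the slope; outside them stand the two spring clips.
- seat (a point): Where the middle of the snapped-in cartridge lies: 30 mm out from the middle of the plate along its normal, (15, 0, 76) mm in the dock's frame (the point has the dock's axes). The cartridge then lies level along the dock's y. Push it in square to the plate: it spreads the clips about 4 mm each, with 8 to 16 N in all; before they snap it stands 7 mm or more farther out.
- clip_nose (a point): Rounded nose of the clip at the dock's +y end (its twin is mirrored at -y): bent steel strip 16 mm wide, hinged at the plate, sprung inwards. The noses stand 41 mm out from the plate at y = +51 and -51 mm, 96 mm clear between them, with flared lead-ins that reach 54 mm out from the plate.
- ctrl: Fixed grey control box 95 (x) x 200 (y) x 47 mm. Origin: centre of its underside, on the bench; z up. The toggle lever stands at y = +55 mm and the joystick at y = -55 mm, both at x = 0.
- toggle (a joint): Toggle lever's angle: 0 to 1.0 rad. At 0 (off) it leans 0.5 rad to the box's -x, at 1.0 (on) 0.5 rad to +x, and it stays where it is left (about 1 N at the ball moves it). Starts between 0 and 0.15. Its pivot lies 69 mm above the bench on a block 70 (x) x 50 (y) mm whose top is 72 mm above the bench.
- toggle_tip (a point): Centre of the toggle lever's ball, 26 mm in diameter, 55 mm from the pivot.
- stick_side (a joint): Joystick's tilt to the side: 0 upright, positive towards the toggle lever (the box's +y), stops at -0.42 and +0.42 rad; a spring (0.5 N m per rad, about 3 N at the ball at the stop) brings it back to 0.
- stick_fore (a joint): Joystick's tilt fore and aft: 0 upright, positive towards the box's +x; same spring and stops.
- stick_tip (a point): Centre of the joystick's ball, 26 mm in diameter, 66 mm above the pivot, which is 55 mm above the bench; upright, the ball is 121 mm above the bench.
- jar: Glass screw jar, 56 mm across, 70 mm tall; stands behind the control box; to be left alone.
- tape: Grey tape measure, 50 x 70 x 32 mm, lying behind the rack; to be left alone.
- wrench: Steel wrench 150 mm long lying on the bench in front of the dock; to be left alone.
- driver: Screwdriver 170 mm long lying behind the dock; to be left alone.
- tin: Empty aluminium tin, 72 mm across, 90 mm tall, standing behind and between the other things; to be left alone.
- paintcan: Paint can, 70 mm across, 100 mm tall, standing behind and between the other things; to be left alone.
Not all that is in view belongs to the job. What is shaped like the ctrl but orange is not meant.

How it is judged:
By the outcome, as a careful person would: the job done as asked, in the order asked, and still so for the second after the job is handed in, with the robot touching nothing.
It also fails if it takes over 59 s, if anything falls off the work surface, if the arm or the gripper's body presses on something with over 40 N, if the wrist force passes 120 N, or if a joint passes its speed limit or range.

## Working session

There is one attempt and no reset: what is moved stays moved. The work goes in short steps, each a Python script; the robot and the scene stay as the last script left them, time stands still between calls to the robot, and variables do not carry over. Pictures are saved under pics/ and viewed, about 8 in all and at most 12, crops included, and the job is handed in when it is done.

```bash
mkdir -p pics; ls; python3 - <<'E'
from cell import *
import cv2
for n in ("scene","top"):
    s=snapshot(n); cv2.imwrite(f"pics/{n}0.png",s["image"])
    print(n,s["vertical_fov"],s["cx"],s["cy"],s["extrinsics"])
    for t in ["long_cell","short_cell","rack","dock","ctrl"]:
        print(t,[(d["extent"],round(d["confidence"],2)) for d in find_in(t,s)[:3]],[(d["position"],round(d["confidence"],2)) for d in spot_point(t,s)[:3]])
    for t in ["seat","clip_nose","toggle_tip","stick_tip"]:
        print(t,[(d["position"],round(d["confidence"],2)) for d in spot_point(t,s)[:3]])
print(read_clock(),read_tool_pos(),read_tcp_rot(),read_opening(),grip_point_offset)
E
```

```text
pics
scene 46.824271491133636 318.65859380340817 204.10233748322872 [[-0.76320727  0.37540291 -0.52591569  1.16826187]
 [ 0.64602721  0.42721538 -0.63256293  0.79711602]
 [-0.01278669 -0.82253247 -0.56857438  0.79980577]
 [ 0.          0.          0.          1.        ]]
long_cell [([220.6, 170.8, 252.0, 186.1], 0.89), ([275.4, 247.0, 306.8, 297.7], 0.6)] [([235.8, 175.3], 0.87)]
short_cell [([388.0, 264.9, 421.6, 305.6], 0.35)] [([250.3, 193.1], 0.76), ([374.8, 285.9], 0.26)]
rack [([223.4, 178.2, 273.2, 214.3], 0.66), ([204.4, 192.7, 228.6, 215.2], 0.35), ([276.0, 245.7, 308.4, 296.7], 0.23)] [([284.5, 194.0], 0.74), ([248.2, 195.4], 0.67)]
dock [([337.0, 250.9, 406.4, 326.1], 0.91)] [([367.6, 295.5], 0.75)]
ctrl [([261.1, 192.0, 343.0, 256.2], 0.73), ([336.0, 254.0, 403.6, 328.4], 0.72), ([267.9, 123.9, 326.9, 172.9], 0.69)] [([297.9, 159.5], 0.65)]
seat [([363.5, 276.7], 0.84)]
clip_nose [([236.5, 177.8], 0.44), ([373.5, 285.5], 0.43)]
toggle_tip [([319.6, 204.0], 0.66), ([310.5, 133.1], 0.4)]
stick_tip [([288.5, 125.3], 0.64), ([285.2, 194.1], 0.5)]
top 55.977977129814846 323.2
[... 309 characters left out ...]
 207.8], 0.57), ([398.0, 174.0, 412.2, 200.2], 0.55)] [([407.9, 190.9], 0.73)]
rack [([386.2, 171.1, 450.2, 213.3], 0.63)] []
dock [([173.9, 165.0, 245.8, 215.5], 0.65)] [([216.9, 189.0], 0.68), ([190.3, 170.8], 0.24)]
ctrl [([276.6, 167.1, 356.1, 219.4], 0.73), ([418.4, 259.0, 501.7, 317.6], 0.72)] [([456.8, 289.2], 0.97), ([318.2, 198.0], 0.82)]
seat [([208.6, 176.9], 0.77)]
clip_nose [([207.6, 175.6], 0.61), ([187.8, 167.5], 0.37)]
toggle_tip [([454.3, 310.3], 0.63), ([298.8, 200.1], 0.47)]
stick_tip [([336.9, 177.9], 0.62), ([499.4, 281.2], 0.59), ([203.5, 225.2], 0.34)]
1.5 [ 0.24010875 -0.52242122  0.23124845] [-3.14154603e+00  1.59708913e-04 -1.14003745e+00] 0.08561503334938973 0.0187
```

```bash
python3 - <<'E'
import cv2
i=cv2.imread("pics/top0.png")[130:330,150:530]; cv2.imwrite("pics/top_c.png",cv2.resize(i,(798,420),interpolation=cv2.INTER_CUBIC))
i=cv2.imread("pics/scene0.png")[100:350,170:470]; cv2.imwrite("pics/scene_c.png",cv2.resize(i,(720,600),interpolation=cv2.INTER_CUBIC))
E
```

```text
(no output)
```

View pics/top_c.png

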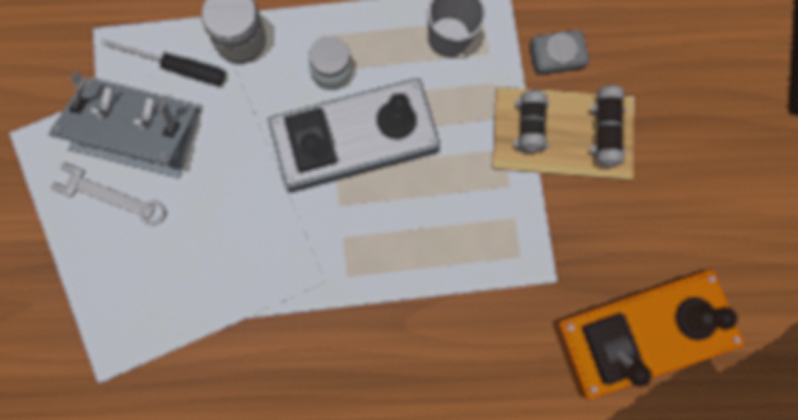

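View pics/scene_c.png

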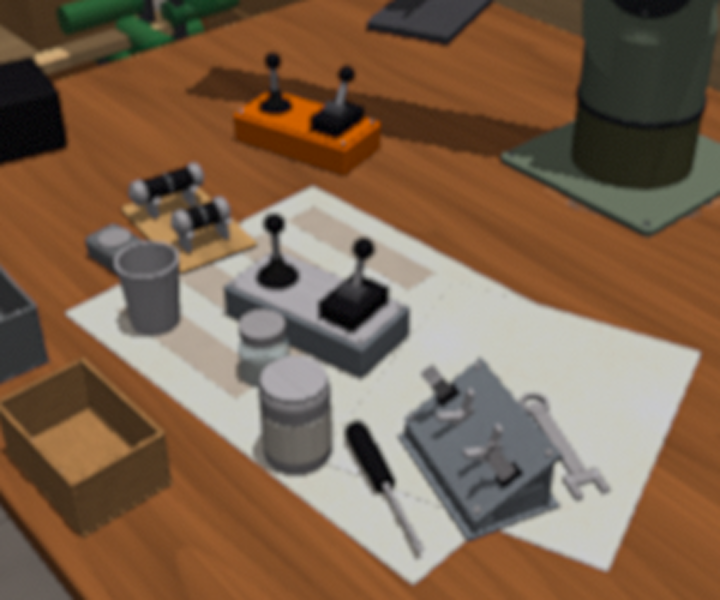

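The top view shows the rack at right: long cell at about (441,190) and short cell at (404,188). The grey ctrl is at (318,194) and the dock at (210,188). The orange box at (457,289) is the decoy. I'll enlarge both views to pick corner points.

```bash
cat > h.py <<'E'
import cv2,numpy as np
def crop(src,x0,y0,w,h,s):
    i=cv2.resize(cv2.imread(src)[y0:y0+h,x0:x0+w],None,fx=s,fy=s,interpolation=cv2.INTER_CUBIC)
    for k in range(0,w,10):
        cv2.line(i,(k*s,0),(k*s,6),(0,0,255),1); cv2.putText(i,str(x0+k),(k*s+2,14),0,.35,(0,0,255),1)
    for k in range(0,h,10):
        cv2.line(i,(0,k*s),(6,k*s),(0,0,255),1); cv2.putText(i,str(y0+k),(8,k*s+4),0,.35,(0,0,255),1)
    return i
E
python3 - <<'E'
from h import *
a=crop("pics/top0.png",165,158,100,62,8); b=crop("pics/scene0.png",330,245,88,82,7)
cv2.imwrite("pics/dock_top.png",a); cv2.imwrite("pics/dock_scene.png",b)
a=crop("pics/top0.png",270,158,190,68,4); b=crop("pics/scene0.png",215,165,133,95,4)
c=np.zeros((272+380,760,3),np.uint8); c[:272,:760]=a[:, :760]; c[272:,:532]=b; cv2.imwrite("pics/cr.png",c[:600+52][:640])
cv2.imwrite("pics/cr.png",cv2.resize(c,None,fx=.92,fy=.92))
E
```

```text
(no output)
```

View pics/dock_top.png

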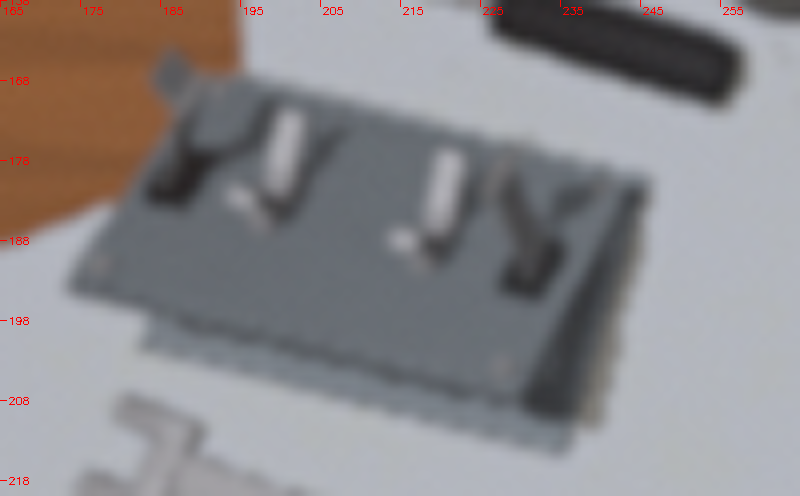

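View pics/dock_scene.png

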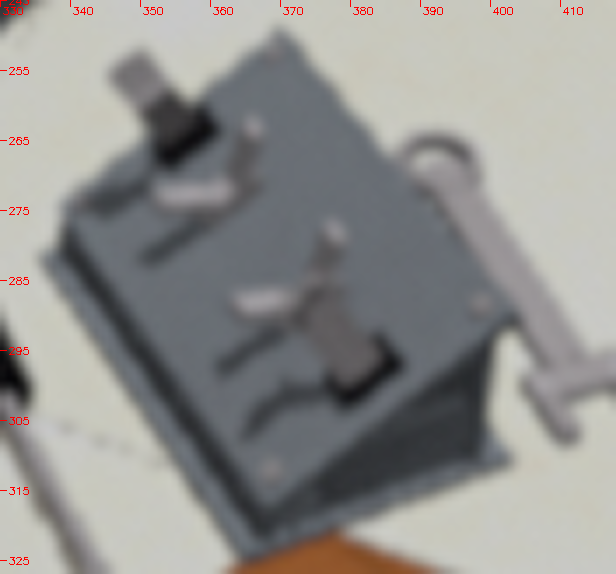

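View pics/cr.png

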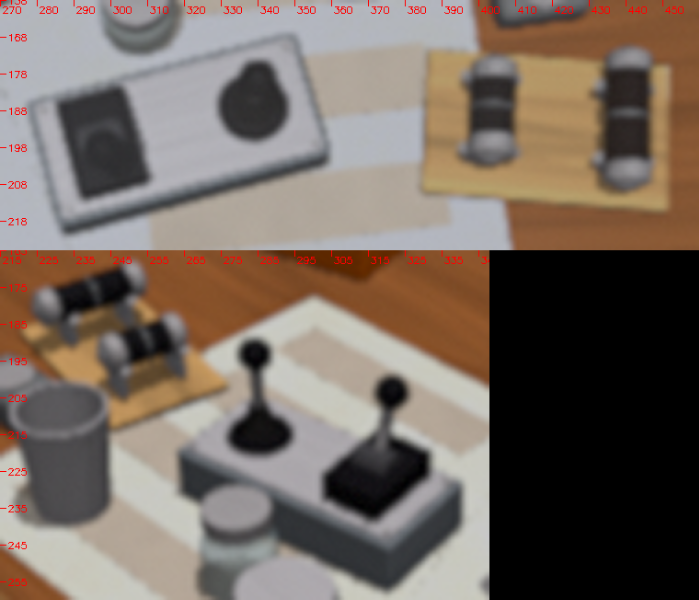

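```bash
cat >> h.py <<'E'
import json
from scipy.optimize import least_squares
def proj(s,P):
    E=np.array(s["extrinsics"]); f=200/np.tan(np.radians(s["vertical_fov"]/2))
    p=(np.atleast_2d(P)-E[:3,3])@E[:3,:3]
    return np.c_[s["cx"]+f*p[:,0]/p[:,2], s["cy"]+f*p[:,1]/p[:,2]]
def tri(a,pa,b,pb,x0=(.55,-.1,.05)):
    g=lambda x:np.r_[proj(a,x)[0]-pa,proj(b,x)[0]-pb]
    r=least_squares(g,x0); return r.x,r.fun
def fitpose(obs,x0):  # obs: (cam, model pts, px)
    def g(q):
        c,s=np.cos(q[2]),np.sin(q[2]); R=np.array([[c,-s,0],[s,c,0],[0,0,1]])
        return np.concatenate([(proj(k,np.array(M)/1e3@R.T+[q[0],q[1],q[3]])-p).ravel() for k,M,p in obs])
    r=least_squares(g,list(x0)+[0],loss="soft_l1"); return r.x,g(r.x).reshape(-1,2)
E
python3 - <<'E'
from h import *
from cell import *
T=snapshot("top");S=snapshot("scene")
def px(L,s,ox,oy,dy=0): return (np.array(L,float)-[0,dy]+.5)/s-.5+[ox,oy]
P=[(43.3,75,25),(43.3,-75,25),(-43.3,75,75),(-43.3,-75,75)]
Q,r=fitpose([(T,P,px([(190,78),(645,180),(72,290),(525,400)],8,165,158)),(S,P,px([(265,500),(65,215),(515,318),(280,30)],7,330,245))],(.55,.2,-.2))
print("dock",Q.round(4),r.round(1).tolist())
tp=lambda L:px(L,3.68,270,158); sp=lambda L:px(L,3.68,215,165,250.2)
c=[(47.5,100,47),(47.5,-100,47),(-47.5,-100,47),(-47.5,100,47)]
Q,r=fitpose([(T,c,tp([(32,102),(293,36),(325,150),(63,222)])),(S,[c[0],c[1],c[3]],sp([(390,550),(180,455),(462,487)])),(T,[(0,-55,121)],tp([(258,73)])),(S,[(0,-55,121)],sp([(255,354)]))],(.55,0,.2))
print("ctrl",Q.round(4),r.round(1).tolist())
print("stick",tri(T,tp([(258,73)])[0],S,sp([(255,354)])[0]))
print("toggle",tri(T,tp([(101,143)])[0],S,sp([(392,393)])[0]))
k=[(55,90,8),(55,-90,8),(-55,-90,8),(-55,90,8)]
Q,r=fitpose([(T,k,tp([(428,50),(670,65),(668,210),(422,191)])),(S,[k[0],k[3]],sp([(118,430),(227,384)]))],(.55,-.2,0))
print("rack",Q.round(4),r.round(1).tolist())
print("long",tri(T,tp([(628,118)])[0],S,sp([(91,291)])[0]))
print("long ends",tri(T,tp([(630,52)])[0],S,sp([(38,305)])[0]),tri(T,tp([(627,184)])[0],S,sp([(140,278)])[0]))
E
```

```text
dock [ 0.5863  0.2742 -0.28   -0.0047] [[2.8, 0.0], [-0.9, 0.4], [0.0, -0.6], [0.2, -0.1], [0.5, 1.8], [-1.2, -0.7], [0.6, -0.7], [0.3, 0.2]]
ctrl [ 0.564  -0.0076  0.2401 -0.0065] [[-1.6, -0.4], [0.4, -2.1], [2.1, 0.5], [-1.0, 1.4], [-0.4, 0.6], [-2.0, -0.4], [0.8, -0.9], [-0.0, 1.3], [-0.3, 2.0]]
stick (array([ 0.57757996, -0.06010588,  0.12201289]), array([-0.27026236,  0.31621729, -0.4503081 , -0.10064841]))
toggle (array([0.53430393, 0.04361235, 0.12131109]), array([-0.17938983,  0.19495805, -0.2845051 , -0.03860952]))
rack [ 0.5622 -0.2795 -0.1036 -0.0044] [[-0.1, -0.3], [-0.4, 0.1], [0.2, -0.0], [0.2, 0.5], [-1.6, -0.2], [1.0, 0.2]]
long (array([ 0.55800926, -0.32617563,  0.04677785]), array([ 0.04653111, -0.05970063,  0.08748473,  0.02938959]))
long ends (array([ 0.60604654, -0.33179938,  0.04944312]), array([ 0.12985039, -0.17070824,  0.24058978,  0.08808292])) (array([ 0.51111072, -0.32187249,  0.04321595]), array([ 0.03949622, -0.04950651,  0.07532726,  0.02314218]))
```

```bash
python3 - <<'E'
from h import *
import h
from cell import *
def fp(obs,x0):
    def g(q):
        c,s=np.cos(q[2]),np.sin(q[2]); R=np.array([[c,-s,0],[s,c,0],[0,0,1]])
        return np.concatenate([(proj(k,np.array(M)/1e3@R.T+[q[0],q[1],0])-p).ravel() for k,M,p in obs])
    r=least_squares(g,x0,loss="soft_l1",f_scale=.5); return r.x,g(r.x).reshape(-1,2)
T=snapshot("top");S=snapshot("scene")
def px(L,s,ox,oy,dy=0): return (np.array(L,float)-[0,dy]+.5)/s-.5+[ox,oy]
P=[(43.3,75,25),(43.3,-75,25),(-43.3,75,75),(-43.3,-75,75)]
D,r=fp([(T,P[1:],px([(645,180),(72,290),(525,400)],8,165,158)),(S,P,px([(265,500),(65,215),(515,318),(280,30)],7,330,245))],(.55,.2,-.2))
print("dock",D.round(4),r.round(1).tolist())
tp=lambda L:px(L,3.68,270,158); sp=lambda L:px(L,3.68,215,165,250.2)
c=[(47.5,100,47),(47.5,-100,47),(-47.5,-100,47),(-47.5,100,47)]
C,r=fp([(T,c,tp([(32,102),(293,36),(325,150),(63,222)])),(S,[c[0],c[1],c[3]],sp([(390,550),(180,455),(462,487)])),(T,[(0,-55,121)],tp([(258,73)])),(S,[(0,-55,121)],sp([(255,354)]))],(.55,0,.2))
print("ctrl",C.round(4),r.round(1).tolist())
k=[(55,90,8),(55,-90,8),(-55,-90,8),(-55,90,8)]
K,r=fp([(T,k,tp([(428,50),(670,65),(668,210),(422,191)])),(S,[k[0],k[3]],sp([(118,430),(227,384)]))],(.55,-.2,0))
print("rack",K.round(4),r.round(1).tolist())
json.dump(dict(dock=list(D),ctrl=list(C),rack=list(K)),open("poses.json","w"))
def W(q,M):
    c,s=np.cos(q[2]),np.sin(q[2]); return np.array(M)/1e3@np.array([[c,-s,0],[s,c,0],[0,0,1]]).T+[q[0],q[1],0]
n=np.array([.5,0,.866]);e=np.array([.866,0,-.5]);o=np.array([0,0,50])
loops=[(D,P[:2]+P[:1:-1]),(D,[(50,75,0),(50,-75,0),(-50,-75,0),(-50,75,0)]),(C,c),(C,[(x,y,0) for x,y,_ in c]),(K,k),
 (K,[(-52,-48,45),(52,-48,45)]),(K,[(-39,48,45),(39,48,45)])]
for y in (27,-27): loops.append((D,[o+e*22+n*26+[0,y,0],o-e*22+n*26+[0,y,0],o+n*6+[0,y,0]]))
for y in (51,-51): loops.append((D,[o+e*8+n*41+[0,y,0],o-e*8+n*41+[0,y,0]]))
out=[]
for cam,(x0,y0,w,h_,s) in ((T,(165,158,133,66,6)),(S,(330,245,88,82,0))):
    pass
for cam,r in ((T,(168,155,290,72)),(S,(215,165,195,162))):
    s=4; x0,y0,w,hh=r
    i=cv2.resize(cam["image"][y0:y0+hh,x0:x0+w],None,fx=s,fy=s,interpolation=cv2.INTER_CUBIC)
    for q,M in loops:
        p=(proj(cam,W(q,M))-[x0,y0]+.5)*s-.5
        cv2.polylines(i,[np.round(p*8).astype(np.int32)],True,(0,0,255),1,cv2.LINE_AA,3)
    out.append(i)
a=out[0]; cv2.imwrite("pics/ov_top.png",cv2.resize(a,(798,int(a.shape[0]*798/a.shape[1])))); b=out[1]; cv2.imwrite("pics/ov_scene.png",cv2.resize(b,(720,598)))
E
```

```text
dock [ 0.5864  0.2733 -0.2861] [[-0.9, 0.0], [-0.3, -1.3], [-0.0, -0.4], [-0.0, 0.1], [-1.4, -2.4], [0.3, -2.3], [0.3, -1.5]]
ctrl [ 0.5644 -0.006   0.2342] [[-2.5, -1.4], [0.1, -2.8], [1.6, 0.0], [-2.0, 0.6], [-0.3, -0.9], [-1.9, -2.1], [1.0, -2.4], [-0.6, 0.6], [-0.2, 0.3]]
rack [ 0.5618 -0.2782 -0.1091] [[-0.2, -0.8], [-0.2, -0.0], [0.2, 0.0], [-0.2, 0.2], [-1.6, -1.2], [1.2, -0.8]]
```

View pics/ov_top.png

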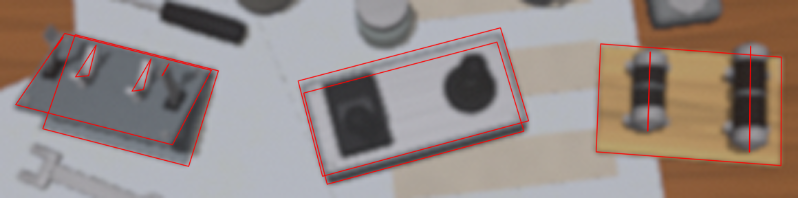

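View pics/ov_scene.png

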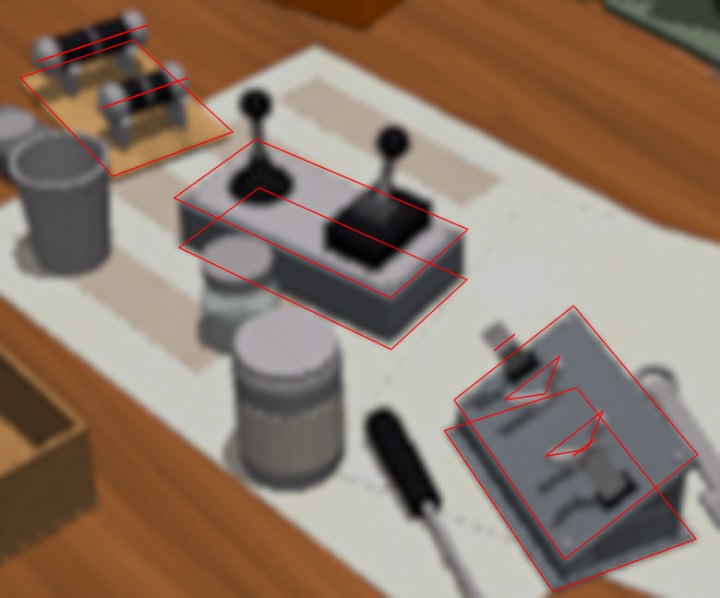

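```bash
cat > g.py <<'E'
from h import *
from scipy.spatial.transform import Rotation as Ro
def Rz(a): return Ro.from_euler("z",a).as_matrix()
def rpy(zt,xt):
    zt=np.array(zt)/np.linalg.norm(zt); xt=np.array(xt)-np.dot(xt,zt)*zt; xt/=np.linalg.norm(xt)
    return Ro.from_matrix(np.c_[xt,np.cross(zt,xt),zt]).as_euler("xyz")
def W(q,M): return np.array(M)/1e3@Rz(q[2]).T+[q[0],q[1],0]
E
python3 - <<'E'
from g import *
from cell import *
T=snapshot("top");S=snapshot("scene")
def px(L,s,ox,oy,dy=0): return (np.array(L,float)-[0,dy]+.5)/s-.5+[ox,oy]
tp=lambda L:px(L,3.68,270,158); sp=lambda L:px(L,3.68,215,165,250.2)
P=[(43.3,75,25),(43.3,-75,25),(-43.3,75,75),(-43.3,-75,75)]
c=[(47.5,100,47),(47.5,-100,47),(-47.5,-100,47),(-47.5,100,47)]
k=[(55,90,8),(55,-90,8),(-55,-90,8),(-55,90,8)]
B=[(50,75,0),(50,-75,0),(-50,-75,0),(-50,75,0)]
obs=[(0,T,P[1:],px([(645,180),(72,290),(525,400)],8,165,158)),(0,S,P,px([(265,500),(65,215),(515,318),(280,30)],7,330,245)),
(0,T,[B[3],B[2]],px([(145,345),(565,453)],8,165,158)),(0,S,[B[1],B[0],B[3]],px([(45,262),(245,557),(510,460)],7,330,245)),
(1,T,c,tp([(32,102),(293,36),(325,150),(63,222)])),(1,S,[c[0],c[1],c[3]],sp([(390,550),(180,455),(462,487)])),(1,T,[(0,-55,121)],tp([(258,73)])),(1,S,[(0,-55,121)],sp([(255,354)])),
(2,T,k,tp([(428,50),(670,65),(668,210),(422,191)])),(2,S,[k[0],k[3]],sp([(118,430),(227,384)])),
(2,T,[(0,-48,45)],tp([(628,118)])),(2,S,[(0,-48,45)],sp([(91,291)]))]
def g(v):
    r=[(proj(cam,W(v[3*j:3*j+3],M))+(v[9:11] if cam is T else v[11:13])-p).ravel() for j,cam,M,p in obs]
    return np.concatenate(r+[v[9:]/1.0])
r=least_squares(g,[.586,.273,-.28,.564,-.006,.235,.562,-.278,-.108,0,0,0,0],loss="soft_l1",f_scale=.7)
print(r.x.round(4)); print(g(r.x)[:-4].reshape(-1,2).round(1).tolist())
D,C,K=r.x[:3],r.x[3:6],r.x[6:9]
json.dump(dict(dock=list(D),ctrl=list(C),rack=list(K)),open("poses.json","w"))
print("seat",W(D,(15,0,76)),"stick",W(C,(0,-55,121)),"long",W(K,(0,-48,45)))
for s in (1,-1):
    p=W(K,(0,-48,24)); print("rack",s,solve_ik(list(p),list(rpy([0,0,-1],Rz(K[2])@[0,s,0]))))
    for tilt in (30,20,10):
      t=np.radians(tilt); n=Rz(D[2])@[.5,0,.866]; zt=-Rz(D[2])@[np.sin(t),0,np.cos(t)]
      for d in (0,.05,.15):
        q=solve_ik(list(W(D,(15,0,76))+n*d+zt*.0187),list(rpy(zt,Rz(D[2])@[s,0,0]))); print(tilt,s,d,None if q is None else np.round(q,2))
E
```

```text
[ 0.5861  0.2731 -0.2895  0.564  -0.0067  0.2368  0.5619 -0.2786 -0.1041
  0.0475 -0.0073  0.1218  0.9378]
[[-0.7, 0.2], [-0.3, -1.3], [0.0, -0.2], [0.0, 0.9], [-1.1, -1.7], [0.4, -1.4], [0.6, -0.6], [0.5, 0.6], [0.9, 1.0], [-0.9, -0.1], [-0.3, 1.5], [0.6, 1.2], [-2.2, -1.2], [0.4, -2.7], [2.0, 0.1], [-1.6, 0.8], [-0.2, -0.2], [-1.9, -1.3], [1.1, -1.7], [-0.2, 0.7], [-0.1, 1.1], [-0.1, -0.7], [-0.1, -0.3], [0.5, -0.2], [0.1, 0.3], [-1.4, -0.3], [1.3, 0.0], [-0.0, 0.5], [0.5, 1.3]]
seat [0.60049001 0.26882488 0.076     ] stick [ 0.57690431 -0.0601378   0.121     ] long [ 0.55692074 -0.32634228  0.045     ]
rack 1 [ 0.74038448  1.14126603 -0.61135951  1.35837671  0.74655678  0.87635887
  1.38846492]
30 1 0 [-0.27  1.33 -0.29  0.63 -0.04  1.6  -0.69]
30 1 0.05 [-0.28  1.36 -0.28  0.39 -0.05  1.82 -0.69]
30 1 0.15 None
20 1 0 [-0.3   1.21 -0.24  0.9   0.    1.31 -0.71]
20 1 0.05 [-0.29  1.21 -0.24  0.74  0.    1.48 -0.7 ]
20 1 0.15 None
10 1 0 [-0.36  1.12 -0.15  1.12  0.02  1.04 -0.74]
10 1 0.05 [-0.34  1.1  -0.17  0.99  0.04  1.19 -0.73]
10 1 0.15 [-0.31  1.13 -0.19  0.6   0.06  1.56 -0.7 ]
rack -1 [ 0.41817172  1.09104092  0.14240608  1.37132071 -0.19834691  0.6931232
 -1.03727709]
30 -1 0 [-0.1   1.47 -1.35  0.62  0.89  1.8   2.1 ]
30 -1 0.05 [-0.17  1.44 -1.35  0.38  0.91  1.95  2.23]
30 -1 0.15 None
20 -1 0 [-0.05  1.42 -1.35  0.89  0.99  1.63  1.94]
20 -1 0.05 [-0.08  1.38 -1.35  0.73  0.97  1.73  2.04]
20 -1 0.15 None
10 -1 0 [-0.03  1.38 -1.35  1.1   1.13  1.5   1.78]
10 -1 0.05 [-0.04  1.33 -1.35  0.97  1.08  1.58  1.88]
10 -1 0.15 [-0.13  1.26 -1.35  0.58  1.07  1.8   2.13]
```

```bash
python3 - <<'E'
from g import *
from cell import *
Q=json.load(open("poses.json")); K=Q["rack"]
o=list(rpy([0,0,-1],Rz(K[2])@[0,-1,0]))
goto(list(W(K,(0,-48,150))),o)
line_to(list(W(K,(0,-48,70))),vel=.2)
f0=read_contact_force()
line_to(list(W(K,(0,-48,24))),vel=.08)
print("f",read_contact_force()-f0, read_tool_pos())
for n in ("top","scene"):
    s=snapshot(n); cv2.imwrite(f"pics/g_{n}.png",s["image"])
gripper_to(.030,80); sleep(.2)
print(read_opening(),read_contact_force()-f0,read_tool_pos(),read_clock())
line_to(list(W(K,(0,-48,120))),vel=.1)
print(read_opening(),read_contact_force()-f0)
s=snapshot("scene"); cv2.imwrite("pics/g2_scene.png",s["image"]); print([(d["extent"],d["confidence"]) for d in find_in("long_cell",s)])
a=crop("pics/g2_scene.png",190,110,90,80,5);b=crop("pics/g_top.png",400,150,70,80,5);cv2.imwrite("pics/g2.png",np.hstack([a,b]))
print(read_clock())
E
```

```text
f [-0.20913466  0.18007612  0.12084315] [ 0.55707178 -0.32645171  0.02418803]
0.030642998855909348 [-0.80508704 -4.46886063  4.58504241] [ 0.55693867 -0.32672147  0.02419984] 5.3583
0.030533539193435266 [ 0.15148942 -0.36276115 -1.92674891]
[([217.0, 144.9, 250.9, 158.7], 0.69)]
6.5667
```

View pics/g2.png

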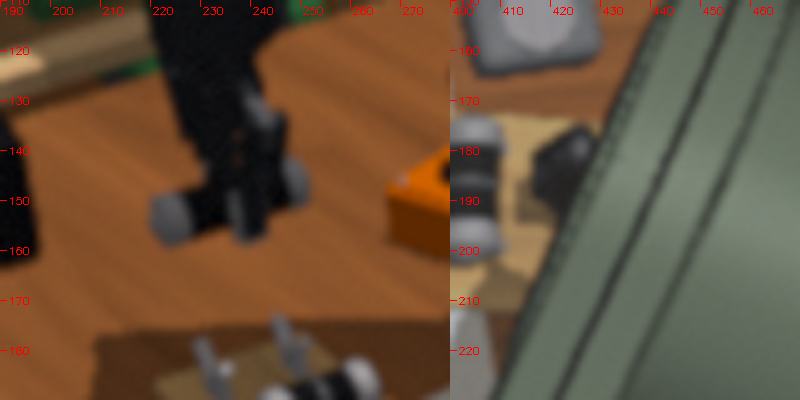

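```bash
python3 - <<'E'
from g import *
from cell import *
Q=json.load(open("poses.json")); D,K=Q["dock"],Q["rack"]
s=snapshot("scene"); t=read_tool_pos(); ax=Rz(K[2])@[1,0,0]
c=np.array(t)+[0,0,.0208]
for d in (-.005,0,.005):
    e=proj(s,[c+ax*(d+.052),c+ax*(d-.052)]); print(d,e.round(1).tolist())
line_to(list(W(K,(0,-48,280))),vel=.3)
z0=-Rz(D[2])@[np.sin(.17),0,np.cos(.17)]
goto(list(W(D,(0,0,250))),list(rpy(z0,Rz(D[2])@[1,0,0])))
zt=-Rz(D[2])@[.5,0,.8660254]
goto(list(W(D,(15,0,76))-zt*.055+zt*.0208),list(rpy(zt,Rz(D[2])@[1,0,0])))
for n in ("top","scene"):
    s=snapshot(n); cv2.imwrite(f"pics/h_{n}.png",s["image"]); 
    c=W(D,[(15,0,76)])-zt*.055; y=Rz(D[2])@[0,.052,0]; print(n,proj(s,[c[0]+y,c[0]-y]).round(1).tolist(),[(d["extent"],d["confidence"]) for d in find_in("long_cell",s)],[(d["position"],d["confidence"]) for d in spot_point("long_cell",s)])
a=crop("pics/h_scene.png",325,225,95,110,4);b=crop("pics/h_top.png",165,140,100,110,4);cv2.imwrite("pics/h.png",np.hstack([a,b]))
print(read_tool_pos(),read_clock(),read_contact_force(),read_opening())
E
```

```text
-0.005 [[222.2, 153.6], [253.1, 144.2]]
0 [[220.7, 154.1], [251.7, 144.7]]
0.005 [[219.1, 154.5], [250.2, 145.1]]
top [[186.3, 157.1], [227.1, 167.5]] [([277.9, 167.8, 358.1, 219.0], 0.38), ([292.6, 194.1, 302.1, 207.2], 0.26)] []
scene [[364.6, 276.0], [342.7, 246.9]] [([341.6, 251.0, 367.4, 282.0], 0.76), ([207.7, 194.4, 225.7, 209.7], 0.33)] [([351.4, 265.0], 0.59)]
[0.6170711  0.26436092 0.10697475] 10.5083 [ 0.69019212  0.58187756 -1.98228581] 0.03082338388689343
```

View pics/h.png

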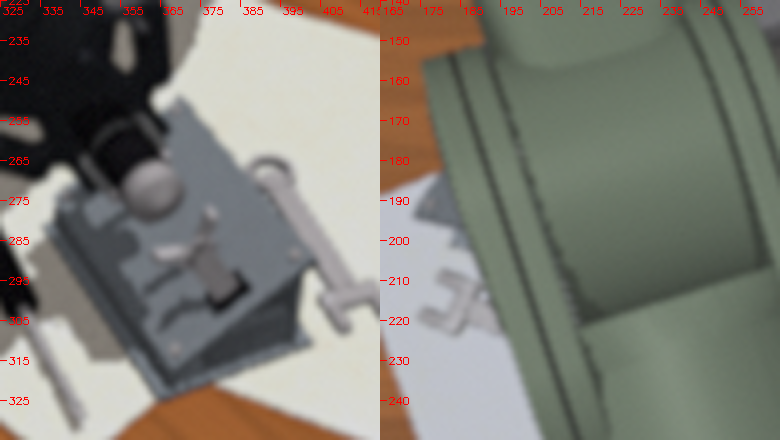

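```bash
python3 - <<'E'
from g import *
from cell import *
Q=json.load(open("poses.json")); D=Q["dock"]
R=Rz(D[2])@np.array([[.8660254,0,.5],[0,1,0],[-.5,0,.8660254]])  # cols: slope, y, normal
n=R[:,2]; base=W(D,(15,0,76))-n*.0208
f0=np.array(read_contact_force())
for d in (.04,.032,.028,.024,.020,.017,.014,.012,.010):
    line_to(list(base+n*d),vel=.06)
    f=R.T@(np.array(read_contact_force())-f0); print(d,"slope,y,n",f.round(1))
    if np.linalg.norm(f)>14: break
s=snapshot("scene"); cv2.imwrite("pics/p_scene.png",s["image"]); print(read_wrist_torque(),read_clock(),read_opening())
E
```

```text
0.04 slope,y,n [-0.8 -1.1  0.1]
0.032 slope,y,n [-0.3 -0.5  0.1]
0.028 slope,y,n [-1.  -1.   0.2]
0.024 slope,y,n [-0.1 -3.4  3.4]
0.02 slope,y,n [ 1.3 -0.8  4.1]
0.017 slope,y,n [-2.  -1.  -0.1]
0.014 slope,y,n [-0.4 -3.   3.2]
0.012 slope,y,n [-1.7 -2.1  0.1]
0.01 slope,y,n [-1.9 -1.8 -3. ]
[-0.2188112  -0.20911425  0.09386676] 12.9917 0.030439323599502407
```

```bash
python3 - <<'E'
from g import *
from cell import *
Q=json.load(open("poses.json")); D=Q["dock"]
R=Rz(D[2])@np.array([[.8660254,0,.5],[0,1,0],[-.5,0,.8660254]])
n=R[:,2]; base=W(D,(15,-1,76))-n*.0208
s=crop("pics/p_scene.png",325,225,100,105,5)
for d in (.008,.006,.004,.002,0,-.002,-.004,-.006):
    line_to(list(base+n*d),vel=.04)
    f=R.T@(np.array(read_contact_force())); p=R.T@(np.array(read_tool_pos())-base)
    print(d,"f",f.round(1),"pos mm",(p*1e3).round(1))
    if f[2]>28: break
S=snapshot("scene"); cv2.imwrite("pics/p2_scene.png",S["image"]); print(read_clock(),read_opening())
b=crop("pics/p2_scene.png",335,235,75,100,5)
cv2.imwrite("pics/p.png",np.hstack([s[:500,:425],b[:500]]))
E
```

```text
0.008 f [ 0.2  0.4 -3.9] pos mm [ 0.  -0.1  7.9]
0.006 f [ 2.2  0.7 -7. ] pos mm [-0.  -0.1  5.5]
0.004 f [ 1.4 -0.3 -6.7] pos mm [ 0.  -0.   3.8]
0.002 f [ 4.3  1.7 -2.5] pos mm [0.1 0.1 2.1]
0 f [5.5 0.8 9.4] pos mm [0.7 0.1 1.4]
-0.002 f [ 6.   0.1 20.6] pos mm [1.1 0.2 0.7]
-0.004 f [ 4.7 -0.5 32.2] pos mm [1.4 0.3 0.1]
14.7917 0.030710245925060577
```

View pics/p.png

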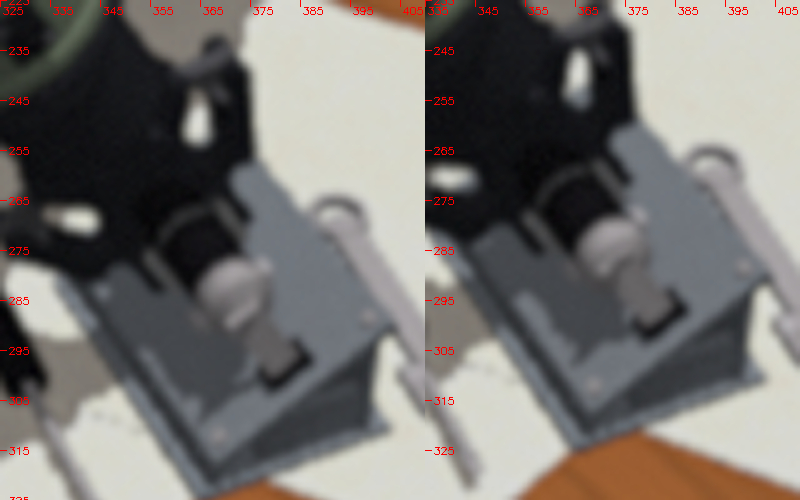

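The force went negative as the clips pulled the cell in, then met a hard stop near zero offset, so it has snapped home. Next I release, retreat and check.

```bash
python3 - <<'E'
from g import *
from cell import *
Q=json.load(open("poses.json")); D=Q["dock"]
R=Rz(D[2])@np.array([[.8660254,0,.5],[0,1,0],[-.5,0,.8660254]])
n=R[:,2]; base=W(D,(15,-1,76))-n*.0208
line_to(list(base+n*.001),vel=.04); print(R.T@np.array(read_contact_force()))
gripper_to(.075,40); sleep(.2); print(read_opening(),R.T@np.array(read_contact_force()))
line_to(list(base+n*.05),vel=.12); print(R.T@np.array(read_contact_force()))
z0=-Rz(D[2])@[np.sin(.17),0,np.cos(.17)]
goto(list(W(D,(0,0,250))),list(rpy(z0,Rz(D[2])@[1,0,0])))
gripper_to(0.0)
C=Q["ctrl"]
o=list(rpy([0,0,-1],Rz(C[2])@[1,0,0])); print(o,solve_ik(list(W(C,(-70,55,180))),o))
goto(list(W(C,(-70,55,190))),o)
S=snapshot("scene"); cv2.imwrite("pics/r_scene.png",S["image"]); print(read_clock(),read_opening())
T=snapshot("top"); cv2.imwrite("pics/r_top.png",T["image"])
c=W(D,(15,0,76)); y=Rz(D[2])@[0,.052,0]
for s in (S,T): print(proj(s,[c+y,c,c-y]).round(1).tolist(),[(d["position"],round(d["confidence"],2)) for d in spot_point("long_cell",s)+spot_point("toggle_tip",s)],[(d["extent"],d["confidence"]) for d in find_in("long_cell",s)])
a=crop("pics/r_scene.png",275,175,130,150,4);b=crop("pics/r_top.png",170,150,75,75,5);b=cv2.copyMakeBorder(b[:,:278],0,600-375,0,0,cv2.BORDER_CONSTANT)
cv2.imwrite("pics/r.png",np.hstack([a,b]))
E
```

```text
[ 1.50612133 -0.58013422 10.44217216]
0.07513760810885867 [0.33310527 0.30783005 0.28052905]
[-0.1252701  -0.80039329 -0.58027628]
[np.float64(3.141592653589793), np.float64(0.0), np.float64(0.23684318631845658)] [-1.18699173e-05  6.57462095e-01 -2.24954146e-01  1.87341140e+00
  2.31589769e-01  6.35898922e-01 -1.29851526e-01]
18.875 -4.619096551179852e-05
[[374.8, 288.4], [363.5, 273.3], [352.9, 259.4]] [([358.8, 277.0], 0.56), ([317.7, 206.9], 0.71), ([310.5, 132.9], 0.44)] [([345.8, 257.4, 376.8, 293.1], 0.67)]
[[189.3, 173.1], [208.8, 178.1], [228.4, 183.2]] [([208.6, 179.9], 0.57), ([209.7, 177.4], 0.42), ([452.2, 310.8], 0.55)] [([187.9, 168.5, 231.0, 189.0], 0.69)]
```

View pics/r.png

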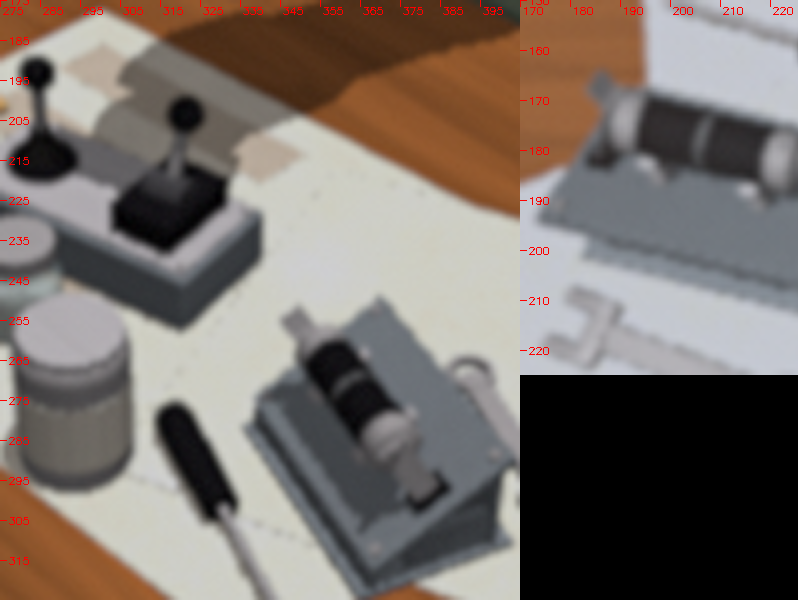

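```bash
python3 - <<'E'
from g import *
from cell import *
C=json.load(open("poses.json"))["ctrl"]; Rc=Rz(C[2])
line_to(list(W(C,(-70,55,102))),vel=.15); f0=np.array(read_contact_force())
for x in (-50,-40,-25,-10,-5,-3,-1,1,3,5,7,9,11):
    line_to(list(W(C,(x,55,102))),vel=.08 if x<-5 else .04)
    f=Rc.T@(np.array(read_contact_force())-f0); print(x,f.round(1))
    if -f[0]>5 and x>-12: break
line_to(list(W(C,(x-25,55,102))),vel=.15)
line_to(list(W(C,(x-25,55,190))),vel=.25)
o=list(rpy([0,0,-1],Rc@[1,0,0]))
goto(list(W(C,(0,-105,190))),o)
for n in ("scene","top"):
    s=snapshot(n); cv2.imwrite(f"pics/t_{n}.png",s["image"])
    for a in (0,.9,1.): print(a,proj(s,W(C,(55*np.sin(a-.5),55,69+55*np.cos(a-.5)))).round(1))
    print([(d["position"],round(d["confidence"],2)) for d in spot_point("toggle_tip",s)])
print(read_clock())
E
```

```text
-50 [ 0.  -0.2 -0.7]
-40 [ 0.1  1.  -0.6]
-25 [ 0.4  0.2 -0.9]
-10 [ 0.3 -0.4 -0.1]
-5 [-0.2  0.1 -0.2]
-3 [-0.6 -0.3 -0.5]
-1 [-0.2  0.3 -0.4]
1 [-9.6  1.7  3.8]
0 [[322.7 202.9]]
0.9 [[311.7 210.9]]
1.0 [[310.5 212.6]]
[([312.1, 133.6], 0.4), ([309.2, 213.4], 0.39)]
0 [[298.3 200.6]]
0.9 [[293.2 181.8]]
1.0 [[292.8 180.1]]
[]
24.05
```

```bash
python3 - <<'E'
from g import *
from cell import *
C=json.load(open("poses.json"))["ctrl"]; Rc=Rz(C[2])
line_to(list(W(C,(0,-105,102))),vel=.15); sleep(.2); f0=np.array(read_contact_force())
def F(): return (Rc.T@(np.mean([read_contact_force() for _ in range(5)],0)-f0)).round(1)
for y in (-85,-75,-65,-60,-57,-55,-54,-53,-52,-51):
    line_to(list(W(C,(0,y,102))),vel=.06); f=F(); print(y,f)
    if -f[1]>4.5: break
for n in ("scene","top"):
    s=snapshot(n); cv2.imwrite(f"pics/j_{n}.png",s["image"])
    for a in (0,.3,.42): print(a,proj(s,W(C,(0,-55+66*np.sin(a),55+66*np.cos(a)))).round(1))
    print([(d["position"],round(d["confidence"],2)) for d in spot_point("stick_tip",s)])
sleep(2.0); print(F(),read_clock())
cv2.imwrite("pics/j.png",np.hstack([crop("pics/j_scene.png",260,170,80,75,5),crop("pics/j_top.png",275,155,79,75,5)]))
E
```

```text
-85 [ 0.5 -0.3  0.5]
-75 [ 0.3 -0.2 -0.7]
-65 [ 1.1 -1.2  0.2]
-60 [ 0.8 -2.6 -1.2]
-57 [ 0.5 -3.2 -1.7]
-55 [ 0.5 -4.2 -1.3]
-54 [ 1.7 -3.6 -2.3]
-53 [ 1.2 -4.  -3.1]
-52 [ 0.4 -5.4 -3.1]
0 [[283.7 193. ]]
0.3 [[289.4 196.2]]
0.42 [[291.6 198. ]]
[([293.5, 198.9], 0.65), ([250.4, 197.8], 0.18)]
0 [[339.5 178.2]]
0.3 [[331.7 180.6]]
0.42 [[328.7 181.7]]
[([495.2, 285.2], 0.59)]
[-0.1 -5.6 -3.5] 29.8
```

View pics/j.png

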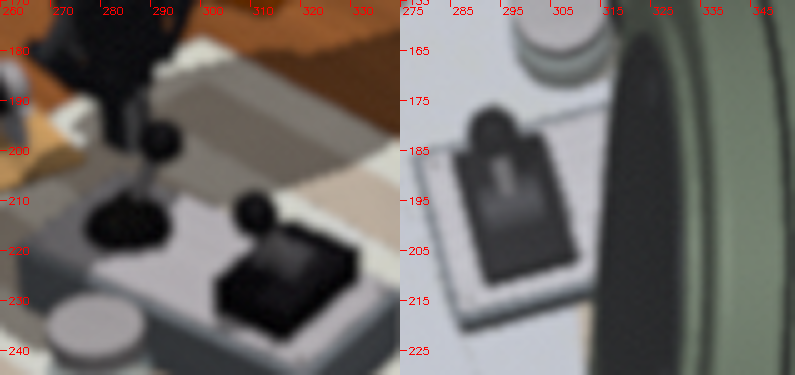

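The picture shows the toggle ball at top (293,179), which matches fully on. The joystick ball at scene (292,198) matches a tilt of about 0.42 rad, and it was held for 2 s. Next I release it, retreat, check and hand in.

```bash
python3 - <<'E'
from g import *
from cell import *
Q=json.load(open("poses.json")); C,D,K=Q["ctrl"],Q["dock"],Q["rack"]
line_to(list(W(C,(0,-100,102))),vel=.1)
line_to(list(W(C,(0,-100,220))),vel=.25)
goto(list(W(C,(-150,-100,300))),list(rpy([0,0,-1],Rz(C[2])@[1,0,0]))); sleep(.5)
s=snapshot("scene"); t=snapshot("top"); cv2.imwrite("pics/end_scene.png",s["image"])
for k in (s,t):
    print("want",proj(k,[W(D,(15,0,76)),W(C,(26.4,55,117.3)),W(C,(0,-55,121)),W(K,(0,48,45))]).round(0).tolist())
    for n in ("long_cell","toggle_tip","stick_tip","short_cell"): print(n,[(np.round(d["position"]).tolist(),round(d["confidence"],2)) for d in spot_point(n,k)])
print(read_contact_force(),read_clock()); hand_in()
E
```

```text
want [[363.0, 273.0], [311.0, 213.0], [284.0, 193.0], [254.0, 190.0]]
long_cell [([362.0, 275.0], 0.86)]
toggle_tip [([309.0, 215.0], 0.61), ([311.0, 134.0], 0.48)]
stick_tip [([285.0, 196.0], 0.75), ([293.0, 286.0], 0.63), ([284.0, 125.0], 0.52)]
short_cell [([252.0, 192.0], 0.72)]
want [[209.0, 178.0], [293.0, 180.0], [339.0, 178.0], [403.0, 188.0]]
long_cell [([206.0, 178.0], 0.81)]
toggle_tip [([290.0, 183.0], 0.62)]
stick_tip [([340.0, 180.0], 0.74)]
short_cell []
[-0.21035412  0.08558609 -0.05292908] 32.775
the job is handed in; nothing more can be done
```

I did the whole job in the order asked and handed it in at about 33 s of the 59 s allowed; no verdict came back.

- **Cartridge:** I pressed the long cell into the dock square to the plate. The force turned to a pull of about 7 N as the clips snapped it in. It then met a hard stop within 2 mm of the expected depth, where I pressed with up to 32 N. After I let go, both cameras showed it lying in the saddles between the clips.
- **Toggle:** I pushed the lever until it met its end stop with about 10 N, and both cameras show it fully over.
- **Joystick:** I tilted it towards the toggle at about its stop (about 0.42 rad), held it for 2 s and let go. The last check shows it back upright.
- **Short cartridge:** the scene camera shows it still in its place. The network did not report it in the last top view, so only that one camera confirms it.
- **Other things on the bench:** I did not check these separately at the end.
- **Known disagreement:** the scene camera's image rows read about 1 to 3 pixels off the model throughout. I put this down to calibration.

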